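# Hang the drill carrier on the rail and slide it to the mark

## Task

Pick up the blue drill carrier by its red bar, keep it upright, hook it by both hooks onto the steel rail at the green band and let go of it there. Then, with it hanging on the rail all the way, slide it along until its middle is at the orange band, and leave it hanging there at rest, without knocking or shifting the oil bottle, the jar and the aluminium angle on the bench.

Things in the scene. Friction and masses are not known exactly. Their poses are not given: they have to be found in the camera images.
- carrier: Loose drill carrier, 0.3-0.65 kg, upright on the bench: blue block 60 (x) x 130 (y) x 28 mm high, drill shanks up to 46 mm above its underside, two steel hooks above it and a red grip bar on top. Origin: centre of the underside; z up; x to the open side of the hooks, which faces away from the robot (yaw within 0.4 rad).
- carrier_grip (a point): Centre of the red grip bar, 162 mm above the carrier's underside. The bar lies along the carrier's y: 12 (x) x 112 (y) x 14 mm high, on posts at y = -48 and +48 mm that join it to the hooks. Axes as the carrier's.
- carrier_seat (a point): Point midway between the hooks, 117.8 mm above the underside, 44 mm below the bar's centre: it lies on the rail's axis when the carrier hangs. The roof-shaped hooks (14 mm wide, at y = -48 and +48 mm, peak 133 mm up) centre themselves on the rail. Axes as the carrier's.
- carrier_lip (a point): Midway between the two lip tips of the hooks, 24.5 mm in +x of the carrier's middle, 90 mm above its underside. Each hook has a stem at x = -24.5 mm and a lip at x = +24.5 mm (both 5 mm thick, 44 mm apart inside). The rail enters from +x below the lips and above the drill shanks (46 mm), then the carrier is lowered about 50 mm to seat.
- rail: Fixed stand; its round steel rail, 14 mm diameter, runs along its y, axis 170 mm above the bench, free between posts (16 mm wide) at y = -212 and +212 mm. Foot 12 mm high, 50 mm wide (90 at the posts). The carrier slides with friction, roughly 2 to 8 N, and stays where left. Origin: centre of the foot's underside; x away from the robot (yaw within 0.2 rad).
- rail_mid (a point): Middle of the rail, on its axis; axes as the stand's.
- mark_green: Green painted band round the rail, 20 mm wide, with a green stripe on the foot below; either on the left or the right half of the rail, 80 to 105 mm from the middle. Origin: centre of the band on the rail's axis; axes as the stand's. Paint only, does not obstruct.
- mark_orange: Orange painted band and stripe of the same kind, on the other half of the rail, 80 to 105 mm from the middle. Origin: centre of the band on the rail's axis; axes as the stand's.
- oil_bottle: White oil bottle with blue cap and brass spout, 64 mm in diameter, 178 mm high, standing at one side of the carrier. Origin: centre of its underside, z up. Bystander.
- jar: Amber glass jar with steel lid, 68 mm in diameter, 90 mm high, standing at the other side of the carrier. Origin: centre of its underside, z up. Bystander.
- angle_block: Aluminium angle, 70 x 50 mm, 58 mm high, standing on the bench at the left. Origin: centre of its underside. Bystander.
Things that resemble listed ones, but are neither listed nor needed, are in the scene too. What is shaped like the carrier but purple is not meant.

How it is judged:
By the outcome, as a careful person would: the job done as asked, in the order asked, and still so for the second after the job is handed in, with the robot touching nothing.
It also fails if it takes over 64 s, if anything falls off the work surface, if the arm or the gripper's body presses on something with over 40 N, if the wrist force passes 120 N, or if a joint passes its speed limit or range.

## Robot

A 6-joint arm with a two-finger parallel gripper is mounted at the origin on the work surface. World frame = base frame: x ahead of the robot, y to its left, z up, the work surface at z = 0. Lengths are in mm, angles in rad, forces in N, time in s.
With the tool pointing down it reaches from about 375 to 750 mm from the base axis. Payload 9 kg.
Tool frame: the origin (TCP) lies midway between the tips of the shut fingers; the grasp point (between the pads) lies 19 mm behind it (ctrl.grip_point_offset is the distance from the TCP to the grasp point, in mm); z points along the fingers, y is the line along which they close (so a half turn about z gives the same grasp; the last joint's range is limited). The gripper opens to 85 mm and grips with 20 to 120 N. Pads are 22 mm wide; open, the fingers measure 114 mm over their backs; the gripper's body (76 mm by 85 mm) begins 54 mm behind the grasp point. The pads swing forward as they close: fully open they stand 13 mm farther back than shut.
Start: joints at [-1.541, 0.104, 0.097, 1.564, 0, 1.353], TCP at [147.171, -581.702, 231.331] pointing down, gripper open.
Joint ranges: [-2.99, 2.99], [-0.84, 1.86], [-1.1, 1.16], [-1.84, 2.11], [-1.51, 1.56], [-3.14, 3.14]. Speed limits (rad/s): [2.22, 2.22, 2.57, 3.14, 3.14, 3.14].

## Interface

Orientations are given as a rotation vector (axis times angle).
In Python, from station import monitor, imaging, ticket, ctrl gives the robot as it stands.
- The arm moves only by the tool drive_tool, never from a script. Its argument "plan" is a list of rows, each an object of numbers: "tx", "ty", "tz": the shift along the tool's x, y, z in cm; "ax", "ay", "az": the turn, a rotation vector about the tool's x, y, z in rad; "gripper": the closure, from -1 (fully open) to 1 (shut). A call has 1 to 12 rows; each row shifts and turns the commanded pose from where the row before left it, along the tool's axes as they then stand; what a row does not reach is not made up. A row lasts 1/8 s, in which the tool goes at most 62.5 mm and 10.7 degrees, less where a joint would pass 70% of its speed; a pose out of reach is approached as far as the arm can. A call is refused whole if a number of a shift passes 6.25 or a number of a turn 0.188, either way. A call with a gripper value outside its range is refused whole. The fingers move at their own pace and stop on an object; the grip force is fixed at half the most. Time passes only in rows, so rows that do not move let the fingers close. It gives the time, the measured TCP pose, the force, the opening and the grip force at its end, in the units of the state.
- monitor.get_state(): the state, without advancing time (a new reading comes with each control period).
- imaging.get_image(name): name is "side" or "top"; returns a dict with "image" (384x512x3 uint8, blue, green, red), "fx", "fy", "cx", "cy" (pixels), "D" ([k1, k2, p1, p2, k3] as OpenCV has them; the pictures are not rectified), "R" (3x3) and "t" (3): a world point X has camera coordinates R X + t. Camera axes: x right, y down, z forward; pixel columns grow to the right and rows downward; lengths in mm; the calibration is good to about 2 mm. A picture is of the moment at which its call begins. There is no depth.
- ticket.job_done(): hands the job in; it is judged then, once.
The state is a dict: "time_s": time; "q": joint angles; "joint_vel": joint speeds; "tau": joint torques, N m; "eef_pos": TCP position; "eef_rot": TCP orientation; "contact_force": force on the tool from outside, world axes, zero at the start; "torque": the same for the moment, N m; "gripper_width": finger opening in mm; "grasp_force": force on a finger pad.
Only numpy, scipy, OpenCV 4.12 (cv2) and the standard library are available. Lean on these libraries where they do the work, as an engineer would, in place of code of your own. Each camera call takes 0.05 s, during which the arm holds its last target. There are 200 camera calls.

## Working session

There is one attempt and no reset: what is moved stays moved. The work goes in short steps, Python scripts to look and compute and a tool call to move; the robot and the scene stay as the last step left them, time stands still between calls to the robot, and variables do not carry over. Pictures are saved under pics/ and viewed, at most 10 in all, crops included, and the job is handed in when it is done.

Besides the shell and the picture viewer there is one more tool, called after "Request:" by a JSON object that holds its "fn" and its "kwargs", one argument or row to a line. drive_tool: Moves the arm, as the interface text tells. Its arguments: {"type":"object","properties":{"plan":{"type":"array"}},"required":["plan"]}

```bash
mkdir -p pics
cat > h.py <<'E'
import cv2, numpy as np
from station import monitor, imaging, ticket, ctrl
def grab(n, save=None):
    d=imaging.get_image(n)
    if save: cv2.imwrite('pics/'+save,d['image'])
    d['K']=np.array([[d['fx'],0,d['cx']],[0,d['fy'],d['cy']],[0,0,1.]]); d['R']=np.array(d['R']); d['t']=np.array(d['t']).ravel(); d['D']=np.array(d['D'],float)
    return d
def ray(d,px):
    u=cv2.undistortPoints(np.array(px,float).reshape(-1,1,2),d['K'],d['D']).reshape(-1,2)
    v=np.c_[u,np.ones(len(u))]@d['R']; return -d['R'].T@d['t'], v
def onplane(d,px,z):
    c,v=ray(d,px); return c+v*((z-c[2])/v[:,2])[:,None]
def proj(d,X):
    return cv2.projectPoints(np.array(X,float).reshape(-1,1,3),cv2.Rodrigues(d['R'])[0],d['t'],d['K'],d['D'])[0].reshape(-1,2)
E
python3 - <<'E'
from h import *
a=grab('top','top0.png');b=grab('side','side0.png')
cv2.imwrite('pics/both0.png',cv2.resize(np.vstack([a['image'],b['image']]),None,fx=.78,fy=.78))
for d in(a,b): print(-d['R'].T@d['t'],d['R'][2],d['fx'])
print(monitor.get_state())
E
```

```text
[ 349.35063548   49.89272934 1038.98839687] [ 0.09243143 -0.00831887 -0.9956843 ] 364.5638282128755
[ 286.04650067 -586.12684076  770.36335518] [ 0.1590954   0.696822   -0.69937669] 391.8164284992173
{'time_s': 0.1, 'q': array([-1.54066892e+00,  1.04606553e-01,  9.65567690e-02,  1.56388639e+00,
        2.10216398e-05,  1.35310758e+00]), 'joint_vel': array([-0.00090415, -0.00156558,  0.00121135,  0.00086226, -0.00047551,
        0.00135212]), 'tau': array([ 6.24157416e-03, -5.58211613e+01,  5.04716706e+01,  1.30327191e-02,
       -2.46608388e-04,  1.16143732e-05]), 'eef_pos': array([ 147.18576715, -581.37268398,  230.62477551]), 'eef_rot': array([-3.11638253e+00, -3.88133334e-01, -2.00469239e-04]), 'contact_force': array([0.00944313, 0.63485328, 0.91108316]), 'torque': array([-0.00198524, -0.01511782,  0.00678071]), 'grasp_force': 0.0, 'gripper_width': 85.39202037875461}
```

View pics/top0.png

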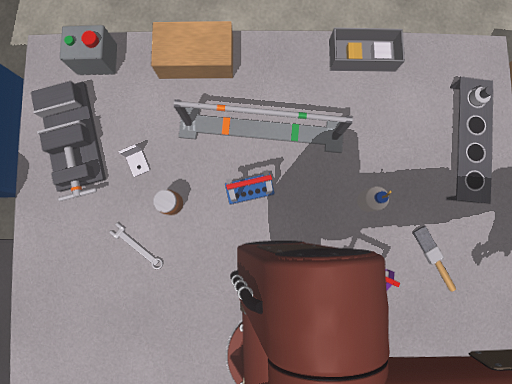

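View pics/side0.png

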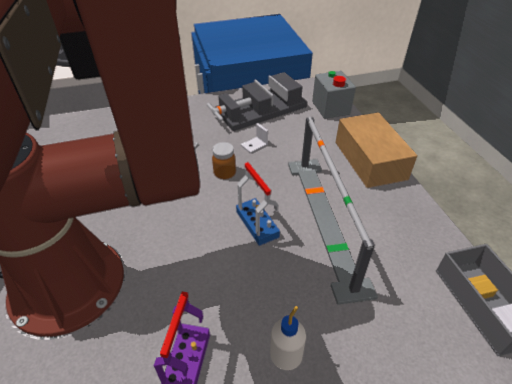

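The top view shows the blue carrier at (249,187) with its red bar at (250,182). The rail bands are green (302,116) and orange (221,107). The jar is at (168,202), the bottle at (378,198) and the angle at (135,160). In the side view the blue carrier is at (258,205) and its bar at (257,178).

Things that could be mistaken for it: the purple carrier with a red bar (top 390,280; side 185,340), the red button (top 90,38) and the orange vise handle (top 75,186). I choose the blue carrier at top (249,187).

```bash
cat >> h.py <<'E'
def mask(d,lo,hi,roi):
    hsv=cv2.cvtColor(d['image'],cv2.COLOR_BGR2HSV); m=cv2.inRange(hsv,np.array(lo),np.array(hi))
    if lo[0]==0: m|=cv2.inRange(hsv,np.array([172,lo[1],lo[2]]),np.array([180,255,255]))
    z=np.zeros_like(m);x0,y0,x1,y1=roi;z[y0:y1,x0:x1]=m[y0:y1,x0:x1];return z
def blobs(m,n=15):
    out=[]
    for c in cv2.findContours(m,cv2.RETR_EXTERNAL,cv2.CHAIN_APPROX_NONE)[0]:
        k=np.zeros_like(m);cv2.drawContours(k,[c],-1,255,-1);p=np.argwhere(k&m)[:,::-1].astype(float)
        if len(p)>=n:
            r=cv2.minAreaRect(c);ce=p.mean(0);w,v=np.linalg.eigh(np.cov((p-ce).T));out.append((len(p),ce,v[:,1],max(r[1])))
    return sorted(out,key=lambda o:-o[0])
def tri(d1,p1,d2,p2):
    c1,v1=ray(d1,p1);c2,v2=ray(d2,p2);s=np.linalg.lstsq(np.c_[v1[0],-v2[0]],c2-c1,rcond=None)[0]
    A=c1+s[0]*v1[0];B=c2+s[1]*v2[0];return (A+B)/2,np.linalg.norm(A-B)
RED=([0,170,90],[5,255,255]);ORG=([6,150,120],[18,255,255]);GRN=([55,120,60],[85,255,255])
E
python3 - <<'E'
from h import *
a=grab('top');b=grab('side')
T={};S={}
for n,(lo,hi),ra,rb in [('red',RED,(215,165,285,205),(235,155,280,200)),('org',ORG,(170,95,360,150),(300,115,380,260)),('grn',GRN,(170,95,360,150),(300,115,380,260))]:
    T[n]=blobs(mask(a,lo,hi,ra));S[n]=blobs(mask(b,lo,hi,rb))
    for nm,d,Q in(('top',a,T[n]),('side',b,S[n])):
        for q in Q:
            e=[q[1]-q[2]*q[3]/2,q[1]+q[2]*q[3]/2]
            z=162 if n=='red' else 170
            print(n,nm,q[0],q[1].round(1),'rail/bar z',onplane(d,q[1],z).round(1)[0],'foot z12',onplane(d,q[1],12).round(1)[0], 'ends',onplane(d,e,z).round(1).tolist())
print('tri red',tri(a,T['red'][0][1],b,S['red'][0][1]))
for lo,hi,n,z,roi in(([100,100,40],[130,255,255],'blue',28,(215,165,285,210)),):
    for q in blobs(mask(a,lo,hi,roi)): print(n,q[0],q[1],onplane(a,q[1],z))
print('bottle base/top',onplane(a,[[381,197]],178), 'jar lid',onplane(a,[[165,201]],90))
im=a['image'][90:215,160:400];cv2.imwrite('pics/crop1.png',cv2.resize(im,None,fx=3.3,fy=3.3,interpolation=cv2.INTER_CUBIC))
E
```

```text
red top 203 [248.8 181.8] rail/bar z [463.1  58.8 162. ] foot z12 [482.5  60.3  12. ] ends [[475.2, 4.7, 162.0], [451.0, 112.7, 162.0]]
red side 202 [257.3 178.4] rail/bar z [463.1  59.7 162. ] foot z12 [506.8 219.   12. ] ends [[450.1, 118.7, 162.0], [475.2, 5.5, 162.0]]
org top 118 [225.5 125.5] rail/bar z [600.9 115.4 170. ] foot z12 [646.7 127.3  12. ] ends [[622.1, 114.1, 170.0], [579.8, 116.6, 170.0]]
org top 47 [220.6 107.4] rail/bar z [646.6 127.7 170. ] foot z12 [700.6 141.9  12. ] ends [[645.8, 119.1, 170.0], [647.4, 136.3, 170.0]]
org side 89 [314.1 190. ] rail/bar z [570.8 -18.5 170. ] foot z12 [645.8 130.8  12. ] ends [[590.6, -20.8, 170.0], [551.1, -16.2, 170.0]]
org side 26 [320.2 142.8] rail/bar z [646.8 136.9 170. ] foot z12 [741.8 327.2  12. ] ends [[653.6, 138.3, 170.0], [640.1, 135.6, 170.0]]
grn top 116 [294.6 132. ] rail/bar z [584.4 -53.2 170. ] foot z12 [627.1 -72.   12. ] ends [[605.1, -55.6, 170.0], [563.8, -50.9, 170.0]]
grn top 40 [302.1 115. ] rail/bar z [627.2 -72.5 170. ] foot z12 [677.7 -94.8  12. ] ends [[627.4, -81.8, 170.0], [627.0, -63.3, 170.0]]
grn side 128 [337.1 247.2] rail/bar z [ 555.6 -176.8  170. ] foot z12 [626.5 -69.1  12. ] ends [[575.4, -179.5, 170.0], [535.8, -174.1, 170.0]]
grn side 42 [347.  199.8] rail/bar z [627. -65. 170.] foot z12 [716.7  72.2  12. ] ends [[632.2, -56.1, 170.0], [621.8, -73.8, 170.0]]
tri red (array([462.92141727,  58.81905421, 162.86038746]), np.float64(0.07279128541597014))
blue 399 [249.21553885 192.19298246] [[451.28705002  59.14191631  28.        ]]
blue 45 [247.57777778 178.17777778] [[490.70513123  63.6144021   28.        ]]
bottle base/top [[ 423.49769591 -257.79310459  178.        ]] jar lid [[422.71086062 278.97143498  90.        ]]
```

View pics/crop1.png

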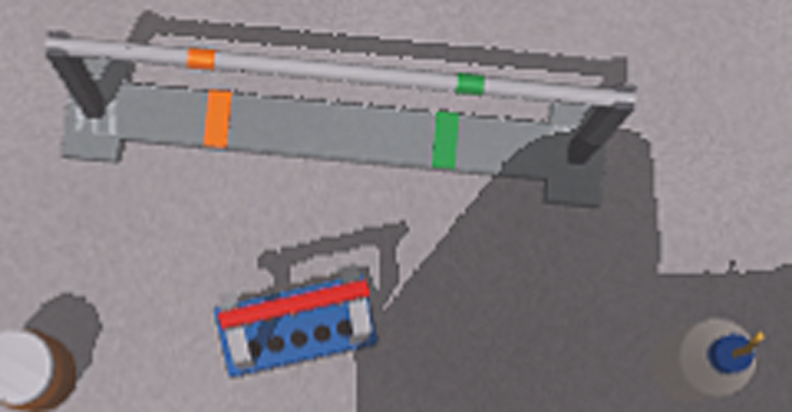

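The crop confirms the blue carrier: red bar, both hooks, open side facing the rail. Green is on the right half at about (627,-71), orange at about (646.5,129), and the rail yaw is about -0.097. The bar centre is (463,59,162) with yaw about 0.22. Next I move to a hover above it.

Request:
{"fn": "drive_tool", "kwargs": {
  "plan": [
    {"tx": 2.9, "ty": -3.4, "tz": -0.3, "gripper": -1},
    {"tx": 2.9, "ty": -3.4, "tz": -0.3, "gripper": -1},
    {"tx": 2.9, "ty": -3.4, "tz": -0.3, "gripper": -1},
    {"tx": 2.9, "ty": -3.4, "tz": -0.3, "gripper": -1},
    {"tx": 2.9, "ty": -3.4, "tz": -0.3, "gripper": -1},
    {"tx": 2.9, "ty": -3.4, "tz": -0.3, "gripper": -1},
    {"tx": 2.9, "ty": -3.4, "gripper": -1},
    {"tx": 2.9, "ty": -3.4, "gripper": -1},
    {"tx": 2.9, "ty": -3.4, "gripper": -1},
    {"tx": 2.9, "ty": -3.4, "gripper": -1},
    {"tx": 2.9, "ty": -3.4, "gripper": -1},
    {"tx": 2.9, "ty": -3.4, "gripper": -1}
  ]
}}

```text
validation failed for argument at $.pl...
```

Request:
{"fn": "drive_tool", "kwargs": {
  "plan": [
    {"tx": 2.9, "ty": -3.4, "gripper": -1},
    {"tx": 2.9, "ty": -3.4, "gripper": -1},
    {"tx": 2.9, "ty": -3.4, "gripper": -1},
    {"az": -0.18, "gripper": -1},
    {"az": -0.18, "gripper": -1},
    {"az": -0.18, "gripper": -1},
    {"az": -0.18, "gripper": -1},
    {"az": -0.18, "gripper": -1},
    {"az": -0.18, "gripper": -1},
    {"az": -0.18, "gripper": -1},
    {"az": -0.18, "gripper": -1},
    {"az": -0.1, "gripper": -1}
  ]
}}

```text
validation failed for argument at $.pl...
```

```bash
cat >> h.py <<'E'
from scipy.spatial.transform import Rotation as Rn
def goto(p,yaw):
    "tool-axis shift (cm) and az to bring TCP to p, tool y at world angle yaw (or +pi)"
    s=monitor.get_state();R=Rn.from_rotvec(s['eef_rot']).as_matrix()
    e=np.cross(R[:,2],[0,0,-1])
    y=np.arctan2(R[1,1],R[0,1]);dy=(yaw-y+np.pi/2)%np.pi-np.pi/2
    print('t',s['time_s'],'pos',s['eef_pos'].round(1),'w',s['gripper_width'].round(1),'gf',s['grasp_force'].round(1),'F',s['contact_force'].round(1),'q6',s['q'][5].round(2))
    print('shift cm',(R.T@(np.array(p)-s['eef_pos'])/10).round(2),'tilt fix in tool',(R.T@e).round(4),'az',round(-dy,3))
E
python3 - <<'E'
from h import *
goto([463,59,143],.22)
E
```

```text
Traceback (most recent call last):
  File "h.py", line 36, in goto
    print('t',s['time_s'],'pos',s['eef_pos'].round(1),'w',s['gripper_width'].round(1),'gf',s['grasp_force'].round(1),'F',s['contact_force'].round(1),'q6',s['q'][5].round(2))
                                                          ^^^^^^^^^^^^^^^^^^^^^^^^
AttributeError: 'float' object has no attribute 'round'
```

Request:
{"fn": "drive_tool", "kwargs": {
  "plan": [
    {"tx": 2.9, "ty": -3.4, "tz": -0.3, "ax": 0, "ay": 0, "az": 0, "gripper": -1}
  ]
}}

```text
time_s: 0.32
eef_pos: [166.0, -542.0, 232.8]
eef_rot: [-3.116, -0.384, 0.0]
contact_force: [0.8, -0.2, 1.4]
gripper_width: 85.5
grasp_force: 0.0
```

```bash
sed -i "s/s\['gripper_width'\].round(1)/round(s['gripper_width'],1)/;s/s\['grasp_force'\].round(1)/round(s['grasp_force'],1)/" h.py
python3 - <<'E'
from h import *
goto([463,59,143],.22)
E
```

```text
t 0.325 pos [ 166.  -542.   232.8] w 85.5 gf 0.0 F [ 0.8 -0.2  1.4] q6 1.39
shift cm [ 43.41 -51.07   9.07] tilt fix in tool [-0.0018 -0.0001 -0.    ] az -1.545
```

Request:
{"fn": "drive_tool", "kwargs": {
  "plan": [
    {"tx": 2.9, "ty": -3.4, "tz": -0.4, "ax": 0, "ay": 0, "az": 0, "gripper": -1},
    {"tx": 2.9, "ty": -3.4, "tz": -0.4, "ax": 0, "ay": 0, "az": 0, "gripper": -1},
    {"tx": 2.9, "ty": -3.4, "tz": -0.4, "ax": 0, "ay": 0, "az": 0, "gripper": -1},
    {"tx": 2.9, "ty": -3.4, "tz": -0.4, "ax": 0, "ay": 0, "az": 0, "gripper": -1},
    {"tx": 2.9, "ty": -3.4, "tz": 0, "ax": 0, "ay": 0, "az": 0, "gripper": -1},
    {"tx": 2.9, "ty": -3.4, "tz": 0, "ax": 0, "ay": 0, "az": 0, "gripper": -1},
    {"tx": 2.9, "ty": -3.4, "tz": 0, "ax": 0, "ay": 0, "az": 0, "gripper": -1},
    {"tx": 2.9, "ty": -3.4, "tz": 0, "ax": 0, "ay": 0, "az": 0, "gripper": -1},
    {"tx": 2.9, "ty": -3.4, "tz": 0, "ax": 0, "ay": 0, "az": 0, "gripper": -1},
    {"tx": 2.9, "ty": -3.4, "tz": 0, "ax": 0, "ay": 0, "az": 0, "gripper": -1},
    {"tx": 2.9, "ty": -3.4, "tz": 0, "ax": 0, "ay": 0, "az": 0, "gripper": -1},
    {"tx": 2.9, "ty": -3.4, "tz": 0, "ax": 0, "ay": 0, "az": 0, "gripper": -1}
  ]
}}

```text
time_s: 1.82
eef_pos: [404.7, -59.3, 250.3]
eef_rot: [3.117, 0.388, 0.001]
contact_force: [0.8, 0.2, 0.0]
gripper_width: 85.2
grasp_force: 0.0
```

Request:
{"fn": "drive_tool", "kwargs": {
  "plan": [
    {"tx": 2.9, "ty": -3.4, "tz": 0, "ax": 0, "ay": 0, "az": 0, "gripper": -1},
    {"tx": 2.9, "ty": -3.4, "tz": 0, "ax": 0, "ay": 0, "az": 0, "gripper": -1},
    {"tx": 2.9, "ty": -3.4, "tz": 0, "ax": 0, "ay": 0, "az": 0, "gripper": -1},
    {"tx": 0, "ty": 0, "tz": 0, "ax": 0, "ay": 0, "az": -0.17, "gripper": -1},
    {"tx": 0, "ty": 0, "tz": 0, "ax": 0, "ay": 0, "az": -0.17, "gripper": -1},
    {"tx": 0, "ty": 0, "tz": 0, "ax": 0, "ay": 0, "az": -0.17, "gripper": -1},
    {"tx": 0, "ty": 0, "tz": 0, "ax": 0, "ay": 0, "az": -0.17, "gripper": -1},
    {"tx": 0, "ty": 0, "tz": 0, "ax": 0, "ay": 0, "az": -0.17, "gripper": -1},
    {"tx": 0, "ty": 0, "tz": 0, "ax": 0, "ay": 0, "az": -0.17, "gripper": -1},
    {"tx": 0, "ty": 0, "tz": 0, "ax": 0, "ay": 0, "az": -0.17, "gripper": -1},
    {"tx": 0, "ty": 0, "tz": 0, "ax": 0, "ay": 0, "az": -0.17, "gripper": -1},
    {"tx": 0, "ty": 0, "tz": 0, "ax": 0, "ay": 0, "az": -0.17, "gripper": -1}
  ]
}}

```text
time_s: 3.32
eef_pos: [463.5, 59.5, 250.2]
eef_rot: [-1.973, -2.445, 0.0]
contact_force: [0.3, 0.8, -0.3]
gripper_width: 84.8
grasp_force: 0.0
```

Run:
```python
from h import *
goto([463,59,143],.22)
b=grab('side')
for q in blobs(mask(b,*RED,(235,155,280,200))): print(q)
```

```text
t 3.325 pos [463.5  59.5 250.2] w 84.8 gf 0.0 F [ 0.3  0.8 -0.3] q6 1.2
shift cm [-0.04 -0.06 10.72] tilt fix in tool [-0.0002  0.      0.    ] az -0.007
(179, array([256.37988827, 177.02234637]), array([0.62824435, 0.77801609]), 37.984981536865234)
```

Request:
{"fn": "drive_tool", "kwargs": {
  "plan": [
    {"tx": 0, "ty": -0.05, "tz": 2.0, "ax": 0, "ay": 0, "az": -0.01, "gripper": -1},
    {"tx": 0, "ty": 0, "tz": 2.0, "ax": 0, "ay": 0, "az": 0, "gripper": -1},
    {"tx": 0, "ty": 0, "tz": 2.0, "ax": 0, "ay": 0, "az": 0, "gripper": -1},
    {"tx": 0, "ty": 0, "tz": 2.0, "ax": 0, "ay": 0, "az": 0, "gripper": -1},
    {"tx": 0, "ty": 0, "tz": 1.7, "ax": 0, "ay": 0, "az": 0, "gripper": -1},
    {"tx": 0, "ty": 0, "tz": 1.0, "ax": 0, "ay": 0, "az": 0, "gripper": -1},
    {"tx": 0, "ty": 0, "tz": 0, "ax": 0, "ay": 0, "az": 0, "gripper": -1},
    {"tx": 0, "ty": 0, "tz": 0, "ax": 0, "ay": 0, "az": 0, "gripper": -1}
  ]
}}

```text
time_s: 4.38
eef_pos: [463.4, 59.3, 143.9]
eef_rot: [1.967, 2.448, 0.001]
contact_force: [0.1, -0.2, -0.8]
gripper_width: 85.7
grasp_force: 0.0
```

Run:
```python
from h import *
goto([463,59,143],.22)
b=grab('side');cv2.imwrite('pics/c2.png',cv2.resize(b['image'][90:270,170:400],None,fx=3,fy=3,interpolation=cv2.INTER_CUBIC))
```

```text
t 4.375 pos [463.4  59.3 143.9] w 85.7 gf 0.0 F [ 0.1 -0.2 -0.8] q6 1.2
shift cm [-0.02 -0.05  0.09] tilt fix in tool [0.0008 0.0004 0.    ] az -0.003
```

View pics/c2.png

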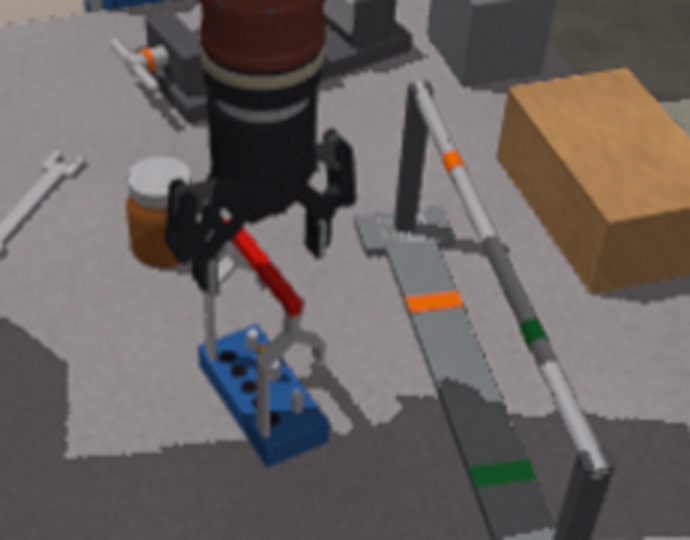

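The open fingers straddle the red bar (crop 265,265) near its middle, clear of the posts. I close the gripper and lift.

Request:
{"fn": "drive_tool", "kwargs": {
  "plan": [
    {"tx": 0, "ty": -0.05, "tz": 0.1, "ax": 0, "ay": 0, "az": 0, "gripper": 1},
    {"tx": 0, "ty": 0, "tz": 0, "ax": 0, "ay": 0, "az": 0, "gripper": 1},
    {"tx": 0, "ty": 0, "tz": 0, "ax": 0, "ay": 0, "az": 0, "gripper": 1},
    {"tx": 0, "ty": 0, "tz": 0, "ax": 0, "ay": 0, "az": 0, "gripper": 1},
    {"tx": 0, "ty": 0, "tz": 0, "ax": 0, "ay": 0, "az": 0, "gripper": 1},
    {"tx": 0, "ty": 0, "tz": 0, "ax": 0, "ay": 0, "az": 0, "gripper": 1},
    {"tx": 0, "ty": 0, "tz": 0, "ax": 0, "ay": 0, "az": 0, "gripper": 1},
    {"tx": 0, "ty": 0, "tz": 0, "ax": 0, "ay": 0, "az": 0, "gripper": 1}
  ]
}}

```text
time_s: 5.42
eef_pos: [462.8, 59.2, 142.4]
eef_rot: [1.968, 2.449, 0.0]
contact_force: [-0.0, -0.8, 2.4]
gripper_width: 10.7
grasp_force: 59.3
```

Request:
{"fn": "drive_tool", "kwargs": {
  "plan": [
    {"tx": 0, "ty": 0, "tz": -0.5, "ax": 0, "ay": 0, "az": 0, "gripper": 1},
    {"tx": 0, "ty": 0, "tz": -1.5, "ax": 0, "ay": 0, "az": 0, "gripper": 1},
    {"tx": 0, "ty": 0, "tz": -2, "ax": 0, "ay": 0, "az": 0, "gripper": 1},
    {"tx": 0, "ty": 0, "tz": -2, "ax": 0, "ay": 0, "az": 0, "gripper": 1},
    {"tx": 0, "ty": 0, "tz": -2, "ax": 0, "ay": 0, "az": 0, "gripper": 1},
    {"tx": 0, "ty": 0, "tz": -1.4, "ax": 0, "ay": 0, "az": 0, "gripper": 1},
    {"tx": 0, "ty": 0, "tz": -0.8, "ax": 0, "ay": 0, "az": 0, "gripper": 1},
    {"tx": 0, "ty": 0, "tz": 0, "ax": 0, "ay": 0, "az": 0, "gripper": 1},
    {"tx": 0, "ty": 0, "tz": 0, "ax": 0, "ay": 0, "az": 0, "gripper": 1}
  ]
}}

```text
time_s: 6.55
eef_pos: [462.3, 59.3, 243.6]
eef_rot: [-1.967, -2.448, 0.001]
contact_force: [0.2, 1.1, -4.0]
gripper_width: 11.0
grasp_force: 58.6
```

Run:
```python
from h import *
goto([463,59,245],.22)
a=grab('top');b=grab('side')
cv2.imwrite('pics/c3.png',cv2.resize(np.hstack([a['image'][100:240,190:330],b['image'][90:230,190:330]]),None,fx=2.8,fy=2.8,interpolation=cv2.INTER_CUBIC))
for n,d,r in(('t',a,(200,120,300,220)),('s',b,(210,90,300,200))):
  for q in blobs(mask(d,*RED,r)): print(n,q,onplane(d,[q[1]],264),onplane(d,[q[1]-q[2]*q[3]/2,q[1]+q[2]*q[3]/2],264).round(1).tolist())
```

```text
t 6.55 pos [462.3  59.3 243.6] w 11.0 gf 58.6 F [ 0.2  1.1 -4. ] q6 1.2
shift cm [-0.04  0.06 -0.14] tilt fix in tool [-0.001  -0.0003 -0.    ] az -0.003
s (93, array([263.22580645, 149.09677419]), array([0.57965487, 0.81486209]), 24.412778854370117) [[469.16062777  35.60374043 264.        ]] [[464.0, 72.8, 264.0], [474.0, 0.5, 264.0]]
```

View pics/c3.png

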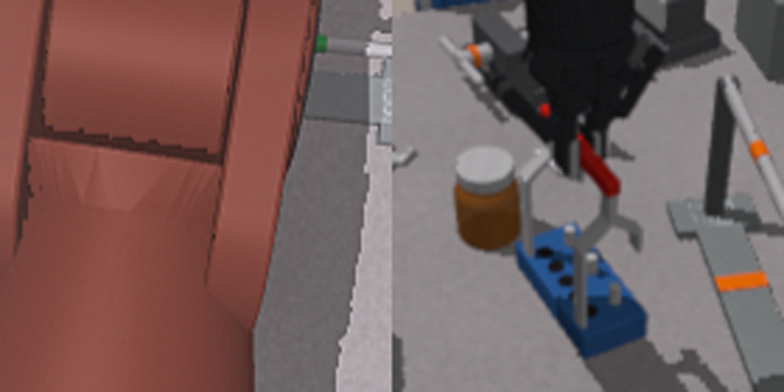

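The carrier is lifted upright and held. Next I turn it to the rail's yaw.

Request:
{"fn": "drive_tool", "kwargs": {
  "plan": [
    {"tx": 0, "ty": 0, "tz": -0.05, "ax": 0, "ay": 0, "az": 0.08, "gripper": 1},
    {"tx": 0, "ty": 0, "tz": 0, "ax": 0, "ay": 0, "az": 0.08, "gripper": 1},
    {"tx": 0, "ty": 0, "tz": 0, "ax": 0, "ay": 0, "az": 0.08, "gripper": 1},
    {"tx": 0, "ty": 0, "tz": 0, "ax": 0, "ay": 0, "az": 0.075, "gripper": 1},
    {"tx": 0, "ty": 0, "tz": 0, "ax": 0, "ay": 0, "az": 0, "gripper": 1}
  ]
}}

```text
time_s: 7.28
eef_pos: [462.4, 59.3, 244.3]
eef_rot: [-2.327, -2.11, 0.001]
contact_force: [0.5, -0.3, -4.2]
gripper_width: 10.9
grasp_force: 58.6
```

Run:
```python
from h import *
goto([537,-62,244.5],-.097)
goto([627,-71,244.5],-.097)
```

```text
t 7.275 pos [462.4  59.3 244.3] w 10.9 gf 58.6 F [ 0.5 -0.3 -4.2] q6 1.51
shift cm [-11.35   8.61  -0.02] tilt fix in tool [-0.0007  0.0001  0.    ] az -0.001
t 7.275 pos [462.4  59.3 244.3] w 10.9 gf 58.6 F [ 0.5 -0.3 -4.2] q6 1.51
shift cm [-11.37  17.65  -0.03] tilt fix in tool [-0.0007  0.0001  0.    ] az -0.001
```

Request:
{"fn": "drive_tool", "kwargs": {
  "plan": [
    {"tx": -0.8, "ty": 0.6, "tz": 0, "ax": 0, "ay": 0, "az": 0, "gripper": 1},
    {"tx": -1.6, "ty": 1.2, "tz": 0, "ax": 0, "ay": 0, "az": 0, "gripper": 1},
    {"tx": -2.2, "ty": 1.6, "tz": 0, "ax": 0, "ay": 0, "az": 0, "gripper": 1},
    {"tx": -2.3, "ty": 1.8, "tz": 0, "ax": 0, "ay": 0, "az": 0, "gripper": 1},
    {"tx": -2.2, "ty": 1.6, "tz": 0, "ax": 0, "ay": 0, "az": 0, "gripper": 1},
    {"tx": -1.5, "ty": 1.2, "tz": 0, "ax": 0, "ay": 0, "az": 0, "gripper": 1},
    {"tx": -0.75, "ty": 0.6, "tz": 0, "ax": 0, "ay": 0, "az": 0, "gripper": 1},
    {"tx": 0, "ty": 0, "tz": 0, "ax": 0, "ay": 0, "az": 0, "gripper": 1}
  ]
}}

```text
time_s: 8.28
eef_pos: [537.2, -62.4, 244.6]
eef_rot: [-2.328, -2.109, 0.0]
contact_force: [-0.5, -0.1, -3.8]
gripper_width: 10.8
grasp_force: 58.6
```

Run:
```python
from h import *
goto([627,-71,244.5],-.097)
b=grab('side')
cv2.imwrite('pics/c4.png',cv2.resize(b['image'][100:290,230:400],None,fx=3.1,fy=3.1,interpolation=cv2.INTER_CUBIC))
for q in blobs(mask(b,*RED,(210,90,400,300))): print(q,onplane(b,[q[1]],264),onplane(b,[q[1]-q[2]*q[3]/2,q[1]+q[2]*q[3]/2],264).round(1).tolist())
for q in blobs(mask(b,[100,150,50],[125,255,255],(230,150,400,300))): print(q[0],q[1],onplane(b,[q[1]],115))
print(proj(b,[[547,-117,130],[531,-8,130]]))
```

```text
t 8.275 pos [537.2 -62.4 244.6] w 10.8 gf 58.6 F [-0.5 -0.1 -3.8] q6 1.31
shift cm [0.02 9.03 0.  ] tilt fix in tool [-0.0005 -0.0002  0.    ] az -0.001
(136, array([314.72794118, 181.36764706]), array([0.30469256, 0.95245076]), 29.092954635620117) [[535.87263948 -85.50337251 264.        ]] [[542.1, -45.6, 264.0], [530.0, -122.6, 264.0]]
918 [305.51960784 228.87472767] [[534.66387134 -75.6825819  115.        ]]
[[318.74013443 237.69807191]
 [294.09323386 202.84516134]]
```

View pics/c4.png

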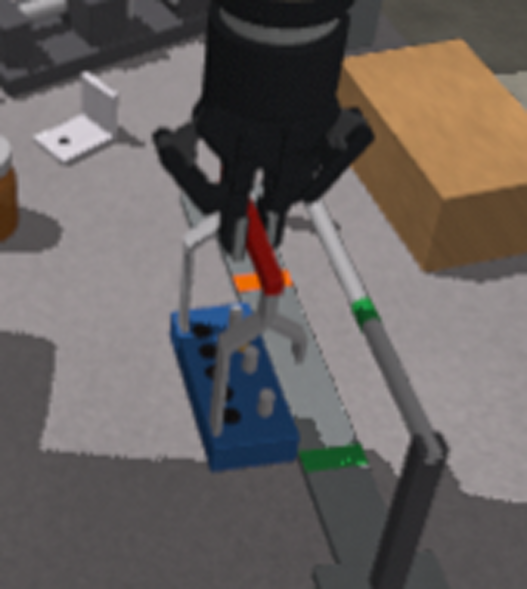

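The carrier hangs level just ahead of the rail. The hooks' lips (crop 300,345) are on the rail side and the rail is clear to enter. I advance 90 mm.

Request:
{"fn": "drive_tool", "kwargs": {
  "plan": [
    {"tx": 0, "ty": 0.6, "tz": 0, "ax": 0, "ay": 0, "az": 0, "gripper": 1},
    {"tx": 0, "ty": 1.0, "tz": 0, "ax": 0, "ay": 0, "az": 0, "gripper": 1},
    {"tx": 0, "ty": 1.0, "tz": 0, "ax": 0, "ay": 0, "az": 0, "gripper": 1},
    {"tx": 0, "ty": 1.0, "tz": 0, "ax": 0, "ay": 0, "az": 0, "gripper": 1},
    {"tx": 0, "ty": 1.0, "tz": 0, "ax": 0, "ay": 0, "az": 0, "gripper": 1},
    {"tx": 0, "ty": 1.0, "tz": 0, "ax": 0, "ay": 0, "az": 0, "gripper": 1},
    {"tx": 0, "ty": 1.0, "tz": 0, "ax": 0, "ay": 0, "az": 0, "gripper": 1},
    {"tx": 0, "ty": 1.0, "tz": 0, "ax": 0, "ay": 0, "az": 0, "gripper": 1},
    {"tx": 0, "ty": 0.9, "tz": 0, "ax": 0, "ay": 0, "az": 0, "gripper": 1},
    {"tx": 0, "ty": 0.5, "tz": 0, "ax": 0, "ay": 0, "az": 0, "gripper": 1},
    {"tx": 0, "ty": 0, "tz": 0, "ax": 0, "ay": 0, "az": 0, "gripper": 1}
  ]
}}

```text
time_s: 9.7
eef_pos: [626.8, -70.9, 244.7]
eef_rot: [-2.327, -2.11, 0.0]
contact_force: [0.7, 0.5, -3.8]
gripper_width: 11.3
grasp_force: 58.6
```

Run:
```python
from h import *
goto([627,-71,194.5],-.097)
b=grab('side')
cv2.imwrite('pics/c5.png',cv2.resize(b['image'][110:300,270:440],None,fx=3.1,fy=3.1,interpolation=cv2.INTER_CUBIC))
```

```text
t 9.7 pos [626.8 -70.9 244.7] w 11.3 gf 58.6 F [ 0.7  0.5 -3.8] q6 1.35
shift cm [-0.01  0.02  5.02] tilt fix in tool [-0.0002  0.     -0.    ] az -0.001
```

View pics/c5.png

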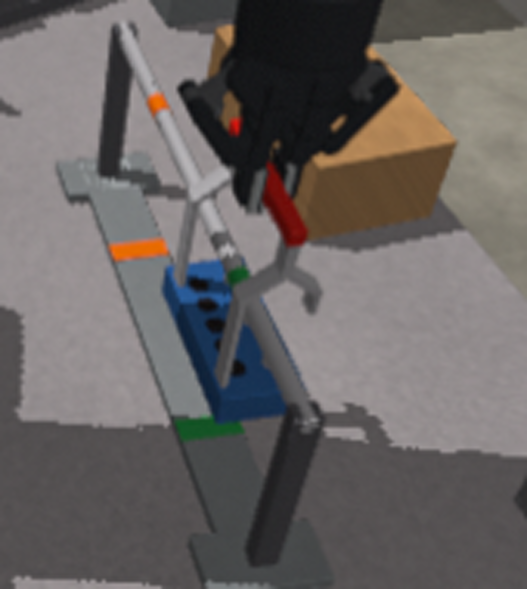

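The rail now runs inside both hooks, stem in front and lip behind, with no contact force. I lower it.

Request:
{"fn": "drive_tool", "kwargs": {
  "plan": [
    {"tx": 0, "ty": 0, "tz": 0.5, "ax": 0, "ay": 0, "az": 0, "gripper": 1},
    {"tx": 0, "ty": 0, "tz": 0.7, "ax": 0, "ay": 0, "az": 0, "gripper": 1},
    {"tx": 0, "ty": 0, "tz": 0.7, "ax": 0, "ay": 0, "az": 0, "gripper": 1},
    {"tx": 0, "ty": 0, "tz": 0.7, "ax": 0, "ay": 0, "az": 0, "gripper": 1},
    {"tx": 0, "ty": 0, "tz": 0.7, "ax": 0, "ay": 0, "az": 0, "gripper": 1},
    {"tx": 0, "ty": 0, "tz": 0.6, "ax": 0, "ay": 0, "az": 0, "gripper": 1},
    {"tx": 0, "ty": 0, "tz": 0.4, "ax": 0, "ay": 0, "az": 0, "gripper": 1},
    {"tx": 0, "ty": 0, "tz": 0, "ax": 0, "ay": 0, "az": 0, "gripper": 1}
  ]
}}

```text
time_s: 10.75
eef_pos: [626.5, -70.9, 201.4]
eef_rot: [-2.327, -2.11, 0.0]
contact_force: [0.9, 0.7, -3.7]
gripper_width: 11.0
grasp_force: 58.6
```

Request:
{"fn": "drive_tool", "kwargs": {
  "plan": [
    {"tx": 0, "ty": 0, "tz": 0.3, "ax": 0, "ay": 0, "az": 0, "gripper": 1},
    {"tx": 0, "ty": 0, "tz": 0.2, "ax": 0, "ay": 0, "az": 0, "gripper": 1},
    {"tx": 0, "ty": 0, "tz": 0.1, "ax": 0, "ay": 0, "az": 0, "gripper": 1},
    {"tx": 0, "ty": 0, "tz": 0, "ax": 0, "ay": 0, "az": 0, "gripper": 1}
  ]
}}

```text
time_s: 11.25
eef_pos: [626.6, -70.9, 195.8]
eef_rot: [2.328, 2.11, -0.0]
contact_force: [-0.5, 0.8, -4.5]
gripper_width: 11.1
grasp_force: 58.6
```

Request:
{"fn": "drive_tool", "kwargs": {
  "plan": [
    {"tx": 0, "ty": 0, "tz": 0.1, "ax": 0, "ay": 0, "az": 0, "gripper": 1},
    {"tx": 0, "ty": 0, "tz": 0.1, "ax": 0, "ay": 0, "az": 0, "gripper": 1},
    {"tx": 0, "ty": 0, "tz": 0, "ax": 0, "ay": 0, "az": 0, "gripper": 1}
  ]
}}

```text
time_s: 11.62
eef_pos: [627.1, -71.0, 194.5]
eef_rot: [2.327, 2.109, 0.001]
contact_force: [1.4, 0.1, 2.6]
gripper_width: 11.1
grasp_force: 59.3
```

The carrier is seated, as the force went from -4 to +2.6 N. I release it and back off upward.

Request:
{"fn": "drive_tool", "kwargs": {
  "plan": [
    {"tx": 0, "ty": 0, "tz": 0, "ax": 0, "ay": 0, "az": 0, "gripper": -1},
    {"tx": 0, "ty": 0, "tz": 0, "ax": 0, "ay": 0, "az": 0, "gripper": -1},
    {"tx": 0, "ty": 0, "tz": 0, "ax": 0, "ay": 0, "az": 0, "gripper": -1},
    {"tx": 0, "ty": 0, "tz": 0, "ax": 0, "ay": 0, "az": 0, "gripper": -1},
    {"tx": 0, "ty": 0, "tz": 0, "ax": 0, "ay": 0, "az": 0, "gripper": -1},
    {"tx": 0, "ty": 0, "tz": 0, "ax": 0, "ay": 0, "az": 0, "gripper": -1},
    {"tx": 0, "ty": 0, "tz": -1, "ax": 0, "ay": 0, "az": 0, "gripper": -1},
    {"tx": 0, "ty": 0, "tz": -2, "ax": 0, "ay": 0, "az": 0, "gripper": -1},
    {"tx": 0, "ty": 0, "tz": -2, "ax": 0, "ay": 0, "az": 0, "gripper": -1},
    {"tx": 0, "ty": 0, "tz": -2, "ax": 0, "ay": 0, "az": 0, "gripper": -1},
    {"tx": 0, "ty": 0, "tz": -1, "ax": 0, "ay": 0, "az": 0, "gripper": -1},
    {"tx": 0, "ty": 0, "tz": 0, "ax": 0, "ay": 0, "az": 0, "gripper": -1}
  ]
}}

```text
time_s: 13.12
eef_pos: [627.0, -71.0, 274.6]
eef_rot: [2.327, 2.109, 0.001]
contact_force: [0.0, 0.3, 0.0]
gripper_width: 85.2
grasp_force: 0.0
```

Run:
```python
from h import *
goto([627,-71,194.5],-.097)
b=grab('side');a=grab('top')
cv2.imwrite('pics/c6.png',cv2.resize(b['image'][110:300,270:440],None,fx=3.1,fy=3.1,interpolation=cv2.INTER_CUBIC))
for n,d,r in(('t',a,(190,80,370,170)),('s',b,(270,110,440,300))):
  for q in blobs(mask(d,*RED,r),8): print(n,q,onplane(d,[q[1]],214),onplane(d,[q[1]-q[2]*q[3]/2,q[1]+q[2]*q[3]/2],214).round(1).tolist())
```

```text
t 13.125 pos [627.  -71.  274.6] w 85.2 gf 0.0 F [0.  0.3 0. ] q6 1.35
shift cm [ 0.01 -0.02  8.01] tilt fix in tool [0.0014 0.0004 0.    ] az -0.001
s (211, array([351.48815166, 185.39810427]), array([0.46442122, 0.88561444]), 43.826927185058594) [[628.10604704 -67.31864396 214.        ]] [[633.3, -5.3, 214.0], [623.4, -123.2, 214.0]]
```

View pics/c6.png

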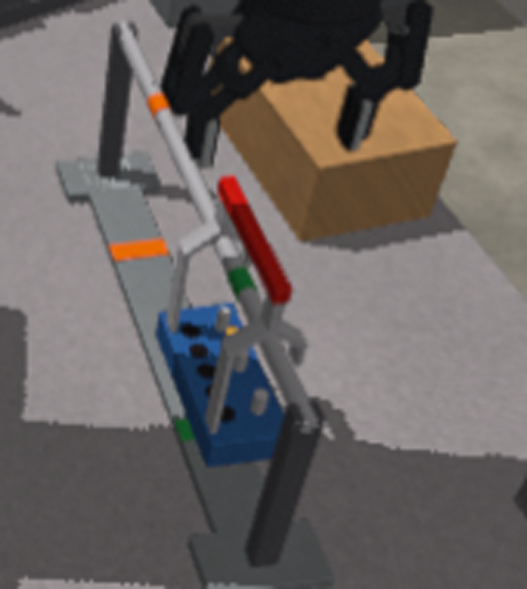

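The carrier hangs by both hooks, centred at the green band, with the gripper off it. The bar runs from crop (230,185) to (285,295). I re-grip it to slide it without tipping.

Request:
{"fn": "drive_tool", "kwargs": {
  "plan": [
    {"tx": 0, "ty": 0, "tz": 1.5, "ax": 0, "ay": 0, "az": 0, "gripper": -1},
    {"tx": 0, "ty": 0, "tz": 2, "ax": 0, "ay": 0, "az": 0, "gripper": -1},
    {"tx": 0, "ty": 0, "tz": 2, "ax": 0, "ay": 0, "az": 0, "gripper": -1},
    {"tx": 0, "ty": 0, "tz": 1.5, "ax": 0, "ay": 0, "az": 0, "gripper": -1},
    {"tx": 0, "ty": 0, "tz": 1.0, "ax": 0, "ay": 0, "az": 0, "gripper": -1},
    {"tx": 0, "ty": 0, "tz": 0, "ax": 0, "ay": 0, "az": 0, "gripper": 1},
    {"tx": 0, "ty": 0, "tz": 0, "ax": 0, "ay": 0, "az": 0, "gripper": 1},
    {"tx": 0, "ty": 0, "tz": 0, "ax": 0, "ay": 0, "az": 0, "gripper": 1},
    {"tx": 0, "ty": 0, "tz": 0, "ax": 0, "ay": 0, "az": 0, "gripper": 1},
    {"tx": 0, "ty": 0, "tz": 0, "ax": 0, "ay": 0, "az": 0, "gripper": 1},
    {"tx": 0, "ty": 0, "tz": 0, "ax": 0, "ay": 0, "az": 0, "gripper": 1},
    {"tx": 0, "ty": 0, "tz": 0, "ax": 0, "ay": 0, "az": 0, "gripper": 1}
  ]
}}

```text
time_s: 14.72
eef_pos: [627.1, -71.0, 194.4]
eef_rot: [2.327, 2.109, 0.001]
contact_force: [1.3, 0.3, 5.7]
gripper_width: 11.0
grasp_force: 60.1
```

Run:
```python
from h import *
goto([646.5,129.2,194.5],-.097)
```

```text
t 14.725 pos [627.1 -71.  194.4] w 11.0 gf 60.1 F [1.3 0.3 5.7] q6 1.35
shift cm [ 2.011e+01 -3.000e-02 -2.000e-02] tilt fix in tool [0.0013 0.0003 0.    ] az -0.001
```

Request:
{"fn": "drive_tool", "kwargs": {
  "plan": [
    {"tx": 0.3, "ty": 0, "tz": 0, "ax": 0, "ay": 0, "az": 0, "gripper": 1},
    {"tx": 0.6, "ty": 0, "tz": 0, "ax": 0, "ay": 0, "az": 0, "gripper": 1},
    {"tx": 0.8, "ty": 0, "tz": 0, "ax": 0, "ay": 0, "az": 0, "gripper": 1},
    {"tx": 0.8, "ty": 0, "tz": 0, "ax": 0, "ay": 0, "az": 0, "gripper": 1},
    {"tx": 0.8, "ty": 0, "tz": 0, "ax": 0, "ay": 0, "az": 0, "gripper": 1}
  ]
}}

```text
time_s: 15.35
eef_pos: [630.2, -39.2, 194.4]
eef_rot: [2.327, 2.107, -0.002]
contact_force: [0.7, -5.7, 4.9]
gripper_width: 10.8
grasp_force: 60.1
```

Request:
{"fn": "drive_tool", "kwargs": {
  "plan": [
    {"tx": 0.8, "ty": 0, "tz": 0, "ax": 0, "ay": 0, "az": 0, "gripper": 1},
    {"tx": 0.8, "ty": 0, "tz": 0, "ax": 0, "ay": 0, "az": 0, "gripper": 1},
    {"tx": 0.8, "ty": 0, "tz": 0, "ax": 0, "ay": 0, "az": 0, "gripper": 1},
    {"tx": 0.8, "ty": 0, "tz": 0, "ax": 0, "ay": 0, "az": 0, "gripper": 1},
    {"tx": 0.8, "ty": 0, "tz": 0, "ax": 0, "ay": 0, "az": 0, "gripper": 1},
    {"tx": 0.8, "ty": 0, "tz": 0, "ax": 0, "ay": 0, "az": 0, "gripper": 1},
    {"tx": 0.8, "ty": 0, "tz": 0, "ax": 0, "ay": 0, "az": 0, "gripper": 1},
    {"tx": 0.8, "ty": 0, "tz": 0, "ax": 0, "ay": 0, "az": 0, "gripper": 1},
    {"tx": 0.8, "ty": 0, "tz": 0, "ax": 0, "ay": 0, "az": 0, "gripper": 1}
  ]
}}

```text
time_s: 16.48
eef_pos: [637.2, 32.5, 194.4]
eef_rot: [2.327, 2.107, -0.002]
contact_force: [-0.3, -6.0, 5.8]
gripper_width: 11.3
grasp_force: 60.1
```

Run:
```python
from h import *
goto([646.5,129.2,194.5],-.097)
```

```text
t 16.475 pos [637.2  32.5 194.4] w 11.3 gf 60.1 F [-0.3 -6.   5.8] q6 1.52
shift cm [ 9.72 -0.03 -0.03] tilt fix in tool [ 0.0011  0.0025 -0.    ] az -0.002
```

Request:
{"fn": "drive_tool", "kwargs": {
  "plan": [
    {"tx": 0.8, "ty": 0, "tz": 0, "ax": 0, "ay": 0, "az": 0, "gripper": 1},
    {"tx": 0.8, "ty": 0, "tz": 0, "ax": 0, "ay": 0, "az": 0, "gripper": 1},
    {"tx": 0.8, "ty": 0, "tz": 0, "ax": 0, "ay": 0, "az": 0, "gripper": 1},
    {"tx": 0.8, "ty": 0, "tz": 0, "ax": 0, "ay": 0, "az": 0, "gripper": 1},
    {"tx": 0.8, "ty": 0, "tz": 0, "ax": 0, "ay": 0, "az": 0, "gripper": 1},
    {"tx": 0.8, "ty": 0, "tz": 0, "ax": 0, "ay": 0, "az": 0, "gripper": 1},
    {"tx": 0.8, "ty": 0, "tz": 0, "ax": 0, "ay": 0, "az": 0, "gripper": 1},
    {"tx": 0.8, "ty": 0, "tz": 0, "ax": 0, "ay": 0, "az": 0, "gripper": 1},
    {"tx": 0.8, "ty": 0, "tz": 0, "ax": 0, "ay": 0, "az": 0, "gripper": 1},
    {"tx": 0.8, "ty": 0, "tz": 0, "ax": 0, "ay": 0, "az": 0, "gripper": 1},
    {"tx": 0.8, "ty": 0, "tz": 0, "ax": 0, "ay": 0, "az": 0, "gripper": 1},
    {"tx": 0.7, "ty": 0, "tz": 0, "ax": 0, "ay": 0, "az": 0, "gripper": 1}
  ]
}}

```text
time_s: 17.98
eef_pos: [646.5, 127.0, 194.4]
eef_rot: [2.327, 2.107, -0.002]
contact_force: [0.8, -6.4, 6.3]
gripper_width: 11.2
grasp_force: 60.2
```

Request:
{"fn": "drive_tool", "kwargs": {
  "plan": [
    {"tx": 0, "ty": 0, "tz": 0, "ax": 0, "ay": 0, "az": 0, "gripper": 1},
    {"tx": 0, "ty": 0, "tz": 0, "ax": 0, "ay": 0, "az": 0, "gripper": 1}
  ]
}}

```text
time_s: 18.23
eef_pos: [646.6, 128.0, 194.4]
eef_rot: [2.327, 2.109, 0.001]
contact_force: [0.7, -0.5, 4.7]
gripper_width: 10.9
grasp_force: 60.2
```

Run:
```python
from h import *
goto([646.5,129.2,194.5],-.097)
```

```text
t 18.225 pos [646.6 128.  194.4] w 10.9 gf 60.2 F [ 0.7 -0.5  4.7] q6 1.67
shift cm [ 0.12 -0.02 -0.01] tilt fix in tool [0.0013 0.0004 0.    ] az -0.001
```

Request:
{"fn": "drive_tool", "kwargs": {
  "plan": [
    {"tx": 0, "ty": 0, "tz": 0, "ax": 0, "ay": 0, "az": 0, "gripper": -1},
    {"tx": 0, "ty": 0, "tz": 0, "ax": 0, "ay": 0, "az": 0, "gripper": -1},
    {"tx": 0, "ty": 0, "tz": 0, "ax": 0, "ay": 0, "az": 0, "gripper": -1},
    {"tx": 0, "ty": 0, "tz": 0, "ax": 0, "ay": 0, "az": 0, "gripper": -1},
    {"tx": 0, "ty": 0, "tz": 0, "ax": 0, "ay": 0, "az": 0, "gripper": -1},
    {"tx": 0, "ty": 0, "tz": 0, "ax": 0, "ay": 0, "az": 0, "gripper": -1},
    {"tx": 0, "ty": 0, "tz": -1, "ax": 0, "ay": 0, "az": 0, "gripper": -1},
    {"tx": 0, "ty": 0, "tz": -2, "ax": 0, "ay": 0, "az": 0, "gripper": -1},
    {"tx": 0, "ty": 0, "tz": -3, "ax": 0, "ay": 0, "az": 0, "gripper": -1},
    {"tx": 0, "ty": 0, "tz": -3, "ax": 0, "ay": 0, "az": 0, "gripper": -1},
    {"tx": 0, "ty": 0, "tz": -1, "ax": 0, "ay": 0, "az": 0, "gripper": -1},
    {"tx": 0, "ty": 0, "tz": 0, "ax": 0, "ay": 0, "az": 0, "gripper": -1}
  ]
}}

```text
time_s: 19.73
eef_pos: [646.6, 128.1, 294.1]
eef_rot: [2.327, 2.109, 0.001]
contact_force: [-0.2, 0.0, -0.2]
gripper_width: 85.4
grasp_force: 0.0
```

Request:
{"fn": "drive_tool", "kwargs": {
  "plan": [
    {"tx": -2, "ty": -0.5, "tz": 0, "ax": 0, "ay": 0, "az": 0, "gripper": -1},
    {"tx": -3, "ty": -1, "tz": 0, "ax": 0, "ay": 0, "az": 0, "gripper": -1},
    {"tx": -4, "ty": -1, "tz": 0, "ax": 0, "ay": 0, "az": 0, "gripper": -1},
    {"tx": -4, "ty": -1, "tz": 0, "ax": 0, "ay": 0, "az": 0, "gripper": -1},
    {"tx": -4, "ty": -1, "tz": 0, "ax": 0, "ay": 0, "az": 0, "gripper": -1},
    {"tx": -4, "ty": -1, "tz": 0, "ax": 0, "ay": 0, "az": 0, "gripper": -1},
    {"tx": -4, "ty": -1, "tz": 0, "ax": 0, "ay": 0, "az": 0, "gripper": -1},
    {"tx": -4, "ty": -1, "tz": 0, "ax": 0, "ay": 0, "az": 0, "gripper": -1},
    {"tx": -4, "ty": -1, "tz": 0, "ax": 0, "ay": 0, "az": 0, "gripper": -1},
    {"tx": -2, "ty": 0, "tz": 0, "ax": 0, "ay": 0, "az": 0, "gripper": -1},
    {"tx": 0, "ty": 0, "tz": 0, "ax": 0, "ay": 0, "az": 0, "gripper": -1}
  ]
}}

```text
time_s: 21.1
eef_pos: [527.1, -212.6, 292.6]
eef_rot: [-2.328, -2.107, 0.0]
contact_force: [-0.3, 1.3, 0.0]
gripper_width: 85.4
grasp_force: 0.0
```

Run:
```python
from h import *
a=grab('top');b=grab('side')
cv2.imwrite('pics/c7.png',np.hstack([cv2.resize(a['image'][80:220,140:310],None,fx=2.35,fy=2.35,interpolation=cv2.INTER_CUBIC),cv2.resize(b['image'][90:230,210:380],None,fx=2.35,fy=2.35,interpolation=cv2.INTER_CUBIC)]))
for n,d,r in(('t',a,(190,80,370,170)),('s',b,(270,80,440,300))):
  for q in blobs(mask(d,*RED,r),8): print(n,q[0],q[1],onplane(d,[q[1]],214),onplane(d,[q[1]],216)[0],onplane(d,[q[1]-q[2]*q[3]/2,q[1]+q[2]*q[3]/2],214).round(1).tolist())
q=[blobs(mask(a,*RED,(190,80,370,170)),8),blobs(mask(b,*RED,(270,80,440,300)),8)]
if q[0] and q[1]: print(tri(a,q[0][0][1],b,q[1][0][1]))
for n,d,r in(('t',a,(170,95,360,150)),('s',b,(290,90,380,260))):
  for q in blobs(mask(d,*ORG,r),8): print('org',n,q[0],q[1],onplane(d,[q[1]],174)[0],onplane(d,[q[1]],12)[0])
```

```text
t 248 [218.23387097 100.90725806] [[647.39598267 129.36131868 214.        ]] [646.67343833 129.16866484 216.        ] [[642.9, 75.1, 214.0], [652.0, 183.8, 214.0]]
s 155 [322.46451613 128.92258065] [[646.17939193 133.83818424 214.        ]] [644.88479591 131.25007337 216.        ] [[653.4, 193.0, 214.0], [639.5, 79.5, 214.0]]
s 19 [335.26315789  82.15789474] [[764.62127613 333.54359992 214.        ]] [762.90090842 330.2375934  216.        ] [[770.9, 346.3, 214.0], [758.5, 321.0, 214.0]]
(array([644.95296252, 129.20302708, 217.73185782]), np.float64(2.1118155832079117))
org t 48 [220.47916667 107.5625    ] [644.92177949 127.57776624 174.        ] [700.27804266 142.12706658  12.        ]
org t 17 [225.17647059 132.88235294] [581.37126705 115.73414927 174.        ] [624.82542487 128.06530893  12.        ]
org s 27 [320.25925926 142.77777778] [644.73229103 132.17271958 174.        ] [742.16801966 327.29625922  12.        ]
```

View pics/c7.png

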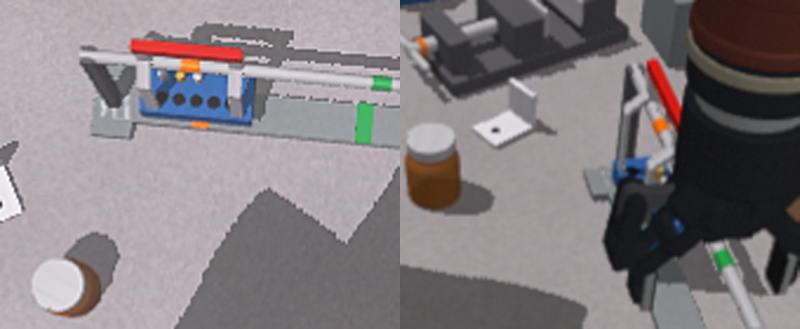

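The carrier hangs on both hooks at the orange band, with its bar centre at y about 129 and the band at about 128. The jar and angle are where they were and the arm is clear. I hand in.

```bash
python3 -c "
from station import ticket
print(ticket.job_done())"
```

```text
the job is handed in; nothing more can be done
None
```

I hooked the blue carrier onto the rail at the green band, let go, then re-gripped it and slid it to the orange band; it hangs there by both hooks, its middle about 1.5 mm from the band by the top camera, and I handed the job in at about 21 s with the gripper clear; the jar and angle look unmoved, but the oil bottle was outside my last picture (the arm came nowhere near it at bench height), and the hand-in gave no verdict.

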